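# Load a praline tray through the spring gate of a chill cabinet

## Robot

A 7-joint arm with a two-finger parallel gripper is mounted at the origin on the work surface. World frame = base frame: x ahead of the robot, y to its left, z up, the work surface at z = 0. Lengths are in mm, angles in degrees, forces in N, time in s.
With the tool pointing down it reaches from about 400 to 850 mm from the base axis. Payload 4.4 kg.
Tool frame: the origin (TCP) lies midway between the tips of the shut fingers; the grasp point (between the pads) lies 19 mm behind it (env.hold_point_z is the distance from the TCP to the grasp point, in mm); x points along the fingers, y is the direction in which the jaws open and shut, and the axes are right-handed (so a half turn about x gives the same grasp; the last joint's range is limited). The gripper opens to 94 mm and grips with 3 to 60 N. Pads are 16 mm wide; open, the fingers measure 119 mm over their backs; the gripper's body (75 mm by 177 mm) begins 78 mm behind the grasp point.
Start: joints at [63.552, 36.005, 2.206, 86.941, -1.547, 57.084, -1.146], TCP at [250.634, -599.75, 205.478] pointing down, gripper open.
Joint ranges: [-175.42, 175.42], [-21.48, 121.26], [-71.46, 75.88], [10.55, 141.38], [-63.04, 243.04], [13.31, 113.54], [-168.57, 168.57]. Speed limits (degrees/s): [147.25, 147.25, 180, 180, 180, 180, 180].

## Interface

Orientations are given as a 3x3 rotation matrix whose columns are the frame's x, y, z axes.
In Python, from plant import observe, eyes, env gives the robot as it stands. The module is installed in compiled form; this text tells all that it offers.
- The arm moves only by the tool send_rows, never from a script. Its argument "steps" is a list of rows, each a list of 4 numbers: the shift along the tool's x, y, z in units of 5 cm (1.0 is 5 cm), then the turn about the tool's x in units of 4 degrees (1.0 is 4 degrees). In form: [[tx, ty, tz, turn], ...]. A call has 1 to 20 rows; each row shifts and turns the commanded pose from where the row before left it, along the tool's axes as they then stand; what a row does not reach is not made up. A row lasts 1/12 s, in which the tool goes at most 41.7 mm and 7.16 degrees, less where a joint would pass 70% of its speed; a pose out of reach is approached as far as the arm can. A call with a number of a shift or a turn outside -1 to 1 is refused whole. A call with a gripper value outside its range is refused whole. "fingers" is the opening, from 0 (shut) to 1 (fully open), set as the call begins (left out, the last holds). The fingers move at their own pace and stop on an object; the grip force is fixed at half the most. Time passes only in rows, so rows that do not move let the fingers close. It gives the time, the measured TCP pose, the force and the opening at its end, in the units of the state.
- observe(): the state, without advancing time (a new reading comes with each control period).
- eyes.capture(name): name is "side" or "top" or "wrist"; returns a dict with "image" (384x512x3 uint8, red, green, blue), "mtx" (3x3 intrinsics, pixels), "xyz" and "orientation" of the camera in the world; the wrist camera has in their place "tool_from_camera" (4x4, takes a point from camera to tool coordinates, whose origin is the TCP and whose axes are the tool frame's). Camera axes: x right, y down, z forward; pixel columns grow to the right and rows downward; lengths in mm; the calibration is good to about 2 mm. The wrist camera is an equidistant fisheye: a pixel r from the principal point sees the ray r / f radians off the axis. A picture is of the moment at which its call begins: read the wrist's pose just before it. There is no depth.
- env.hand_in(): hands the job in, once; it reports no verdict.
The state is a dict: "time": time; "joint_positions": joint angles; "qvel": joint speeds; "effort": joint torques, N m; "eef_pos": TCP position; "ee_rot": TCP orientation; "ft_force": force on the tool from outside, world axes, zero at the start; "torque": the same for the moment, N m; "gripper_width": finger opening in mm.
Only numpy, scipy, OpenCV 4.12 (cv2) and the standard library are available. Lean on these libraries where they do the work, as an engineer would, in place of code of your own. Each camera call takes 0.05 s, during which the arm holds its last target. There are 200 camera calls.

## Task

Load the praline tray that stands in the slide into the chill cabinet: swing the spring gate fully open by its long hand lever and keep holding it open with one fingertip while you push the tray, by the upturned plate at the end of its handle, past the gate and fully home against the stop inside. Then take the hand away, so that the gate swings shut behind the pralines. Do not pick the tray up, let neither gate nor hand touch the pralines, and leave the other things on the bench where they are.

Things in the scene. Friction and masses are not known exactly. Their poses are not given: they have to be found in the camera images.
- slide: Loading slide and chill cabinet, one fixed unit. Origin on the bench top, on the lane's centre line, level with the gate's pin; +y runs along the lane into the cabinet, +x to the side of the gate's pin and lever. Place and yaw vary. All coordinates below are in this frame, mm. Bed 74 wide, top at z = 12, y = -265 to 135. White guide strips, top at z = 20, leave a lane 60 wide (x = -30 to 30).
- stop_face (a point): Centre of the face (60 wide, z = 12 to 20) of the end stop inside the cabinet, at y = 118. Home: the tray's front edge against it, so tray origin at y = 80 and the handle plate's rear face at y = -22, still short of the pin; the shut gate passes over the handle strip, between plate and pralines.
- mouth_top (a point): Middle of the upper edge of the cabinet's mouth, at x = 0, y = 70, z = 78; the mouth is 100 wide. The cabinet is a steel box x = -125 to 125, y = 70 to 300, 245 high.
- gate_pin (a point): Point on the gate's vertical pin at x = 46, y = 0, z = 41 (mid-height of the gate bar). The pin is 67 high; it stands on a bracket x = 36 to 72, y = -20 to 24, 12 high.
- gate (a joint): Gate angle q, rad: 0 = shut, 1.2 = fully open (stops at both ends). Starts shut. One straight upright flat bar on the pin, 5 thick, z = 22 to 60: lever on one side, blade opposite. Lever direction from the pin: (x, y) = (sin(1.2-q), -cos(1.2-q)). A spring shuts it: 0.06 N m shut, 0.12 N m open, damping 0.04 N m s; let go, it closes in about 1 s. Blade clear of pralines above q = 0.9.
- lever_end (a point): End of the steel lever, 190 from the pin, z = 41, mid-thickness. Shut, the lever sticks out sideways, 1.2 rad from the lane; open, it lies parallel to the lane, upstream (-y) of the pin, its outer face at x = 48.5. To open, push its downstream / outer face towards -y, then -x.
- blade_end (a point): End of the white plastic blade, 41 from the pin, z = 41. Shut, it bars half of the lane just downstream of the pin; open, it lies parallel to the lane downstream of the pin, outside the guide strip. It sweeps up to y = 42 as it turns.
- tray: Praline tray in the lane, loose, 0.18 to 0.33 kg, slides on the bed, its +y into the cabinet. Own frame: origin at the underside, centre of the sheet. Sheet 56 x 76 (y = -38 to 38), 3 thick, side lips 6 high; behind it a flat handle strip 20 wide, 3 high, ending in an upturned plate 44 wide, 30 high, rear face at y = -102. Starts with its front edge 5 to 45 short of the pin.
- push_face (a point): Centre of the rear face of the handle's upturned plate (where to push), 15 mm above the bed, 27 mm above the bench.
- tray_front (a point): Middle of the tray's front edge, top of the sheet.
- tray_pralines: The six pralines on the tray (2 across, 3 along, 22 mm wide, tops 23 mm above the bed), fixed to it, same frame as the tray; they reach x = +-24, y = +-35 mm. Must not be touched.
- spare_tray: A second such tray with six pralines, lying on the bench on the lever's side; a bystander. Origin and axes like the tray's.
- jar: Amber jar, 56 mm wide, 75 mm high; a bystander. Origin: centre of its underside.
- cups: Stack of brown paper cups, 37 mm wide, 40 mm high, beside the lane; a bystander. Origin: centre of its underside.
- palette: Palette knife, 200 mm long, lying beside the lane; a bystander.
- brush: Brush, 170 mm long, lying; a bystander.
- bowl: Steel bowl, 180 mm wide, 75 mm high; a bystander. Origin: centre of its underside.
- mug: White cup, 70 mm wide, 85 mm high; a bystander. Origin: centre of its underside.

How it is judged (in metres and radians):
On the way, in this order (a step that is already met when the one before it is completed fails the run):
1. a finger holds the gate open (joint above 0.95) while the tray is still short of the gate (value of joint gate above 0.95 rad and contact force between the fingers and gate above 0.1 N and y of tray_front in the frame of slide below 0.01 m), for 0.2 s.
2. the tray's front passes the gate by 50 mm while a finger holds it open (value of joint gate above 0.95 rad and contact force between the fingers and gate above 0.1 N and y of tray_front in the frame of slide above 0.05 m), for 0.05 s.
3. the tray is home (within 6 mm of the stop) with the gate still held open (value of joint gate above 0.95 rad and contact force between the fingers and gate above 0.1 N and y of tray in the frame of slide above 0.074 m), for 0.05 s.
At the end, for the whole second after the job is handed in: The tray is home, its front edge within 6 mm of the end stop, flat on the bed and at rest; the gate has swung shut behind the pralines (joint below 0.08 rad) (y of tray in the frame of slide above 0.074 m and value of joint gate below 0.08 rad and z of tray in the frame of slide below 0.015 m and linear speed of tray below 0.01 m/s); the robot touches nothing.
It fails at once if anything touches the pralines (more than 0.2 N) (contact force between tray_pralines and anything else above 0.2 N).
It fails at once if the tray is lifted (more than 6 mm off the bed) or tipped (more than 0.12 rad) (z of tray in the frame of slide above 0.018 m or angle between tray's own z axis and vertical above 0.12 rad).
It fails at once if a thing standing by on the bench is moved by more than 20 mm (distance of any of spare_tray, jar, cups, palette, brush, bowl, mug from where it was at the start of the episode above 0.02 m).
It also fails if it takes over 54 s, if anything falls off the work surface, if the arm or the gripper's body presses on something with over 40 N, if the wrist force passes 120 N, or if a joint passes its speed limit or range.

## Working session

There is one attempt and no reset: what is moved stays moved. The work goes in short steps, Python scripts to look and compute and a tool call to move; the robot and the scene stay as the last step left them, time stands still between calls to the robot, and variables do not carry over. Pictures are saved under pics/ and viewed, about 8 in all and at most 12, crops included, and the job is handed in when it is done.

Besides the shell and the picture viewer there is one more tool, called after "Emit:" as name(argument=value, ...) on one line, values as JSON. send_rows: Moves the arm, as the interface text tells. Shifts and turns lie within -1 to 1; 1 stands for 5 cm of shift or 4 degrees of turn. Its arguments: {"type":"object","properties":{"steps":{"type":"array"},"fingers":{"type":"number"}},"required":["steps"]}

```bash
mkdir -p pics; python3 - <<'E'
from plant import observe, eyes, env
import cv2,numpy as np
s=observe();print({k:np.round(v,2).tolist() for k,v in s.items()})
for n in ("top","side"):
    c=eyes.capture(n);cv2.imwrite(f"pics/{n}0.png",cv2.resize(c["image"][:,:,::-1],(800,600),interpolation=cv2.INTER_CUBIC))
    print(n,c["mtx"].tolist(),c["xyz"],np.round(c["orientation"],4).tolist())
E
```

```text
{'time': 0.0, 'joint_positions': [63.55, 36.05, 2.2, 86.99, -1.54, 57.08, -1.14], 'qvel': [0.05, 0.06, -0.03, 0.04, -0.08, -0.05, 0.04], 'effort': [-0.0, -54.97, 1.14, -18.66, -0.05, 0.02, 0.0], 'eef_pos': [250.39, -599.16, 204.62], 'ee_rot': [[-0.0, 0.39, -0.92], [0.0, -0.92, -0.39], [-1.0, -0.0, 0.0]], 'ft_force': [0.17, 0.43, -0.2], 'torque': [0.04, 0.0, 0.01], 'gripper_width': 94.12}
top [[384.3850041604526, 0.0, 256.98724735796924], [0.0, 384.3850041604526, 192.69463014396473], [0.0, 0.0, 1.0]] [ 332.9867892   -15.07981731 1284.10300595] [[-0.0137, -0.9882, 0.1526], [-0.9999, 0.0149, 0.0072], [-0.0094, -0.1525, -0.9883]]
side [[414.0633574406514, 0.0, 250.26241763124165], [0.0, 414.0633574406514, 196.04443911785225], [0.0, 0.0, 1.0]] [ 435.95731791 -952.98308576  946.12598909] [[0.998, -0.0431, 0.0469], [-0.0637, -0.6669, 0.7424], [-0.0007, -0.7439, -0.6683]]
```

View pics/top0.png

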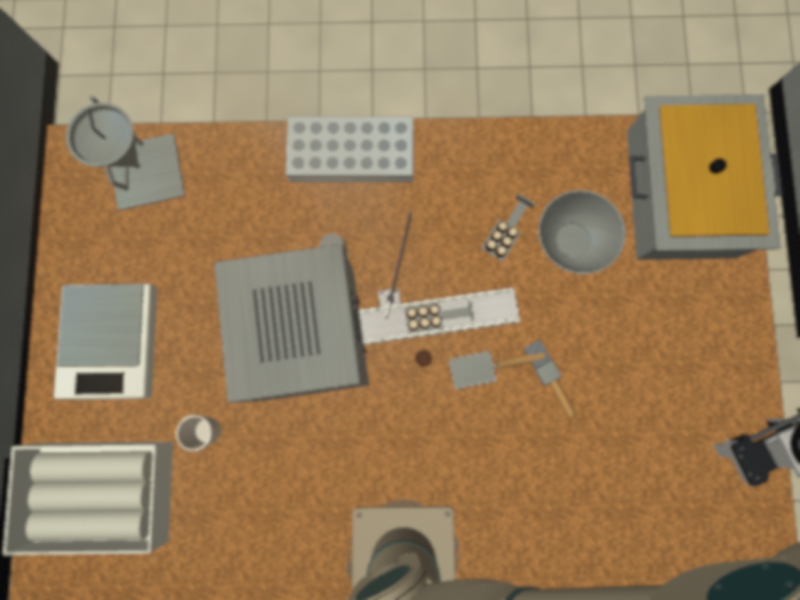

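View pics/side0.png

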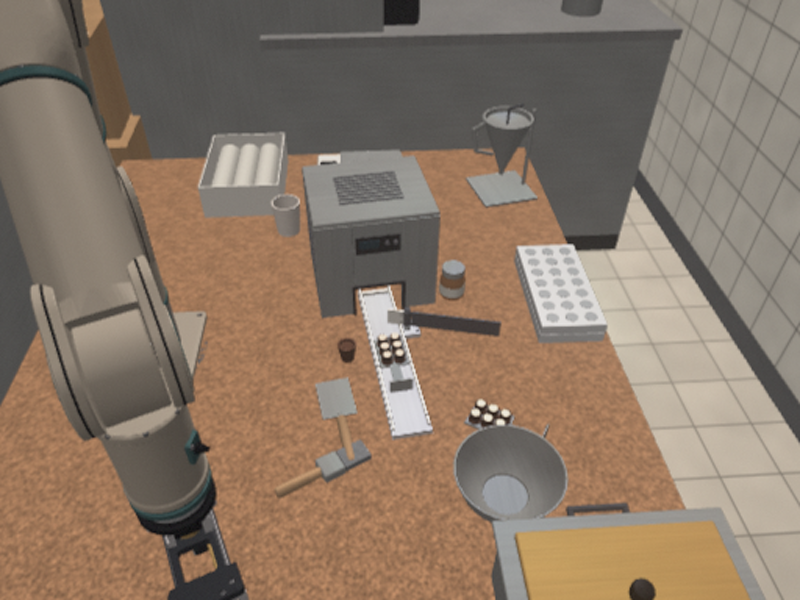

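The top view shows the lane running along world +y: pin at about (390,297), lever tip (410,213), plate (472,312), and cabinet top corners (215,263), (343,245), (362,383) and (229,402). The side view shows the lane from (375,290) to (412,431), with the lever reaching (499,326). Next I'll fit the slide pose from these.

```bash
cat > h.py <<'E'
import numpy as np,cv2
def proj(c,P):
    R=np.array(c["orientation"]).T; q=(np.atleast_2d(P)-c["xyz"])@R.T
    return np.c_[q[:,0]/q[:,2],q[:,1]/q[:,2]]@c["mtx"][:2,:2].T+c["mtx"][:2,2]
def s2w(p,P):
    P=np.atleast_2d(P).astype(float);c,s=np.cos(p[2]),np.sin(p[2])
    return np.c_[p[0]+c*P[:,0]-s*P[:,1],p[1]+s*P[:,0]+c*P[:,1],P[:,2]]
E
python3 - <<'E'
from plant import observe, eyes, env
from h import *
from scipy.optimize import least_squares
T=eyes.capture("top");S=eyes.capture("side")
k=1/1.5625
bt=np.array([[-125,300,245],[125,300,245],[125,70,245],[-125,70,245]])
# top: up=+x
top=[((125,300,245),(215,263)),((125,70,245),(343,245)),((-125,70,245),(362,383)),((-125,300,245),(229,402)),((37,-265,16),(516,289)),((-37,-265,16),(520,322)),((223,-69,60),(410,213)),((46,0,67),(390,297))]
side=[((-125,70,245),(313,222)),((125,70,245),(437,213)),((-37,-265,16),(392,433)),((37,-265,16),(431,429)),((223,-69,60),(500,322))]
def res(p):
    r=[]
    for c,L in((T,top),(S,side)):
        r.append((proj(c,s2w(p,[a for a,b in L]))-np.array([b for a,b in L])*k).ravel())
    return np.concatenate(r)
f=least_squares(res,[430,0,.1],loss="soft_l1");p=f.x
print(p,np.round(f.fun.reshape(-1,2),1).tolist())
np.save("pose.npy",p)
# overlay crops
def draw(c,x0,y0,w,h,z,name):
    im=cv2.resize(c["image"][y0:y0+h,x0:x0+w,::-1],None,fx=z,fy=z,interpolation=cv2.INTER_CUBIC)
    def L(P,col):
        q=((proj(c,s2w(p,P))-[x0,y0]+.5)*z).astype(np.int32);cv2.polylines(im,[q],False,col,1)
    L([[-30,60,20],[-30,-265,20]],(0,0,255));L([[30,60,20],[30,-265,20],[-30,-265,20]],(0,0,255))
    L([[46,0,60],[46+177,-69,60]],(0,255,0))
    for y in range(-200,1,20): L([[-30,y,20],[-37,y,20]],(255,0,0))
    cv2.imwrite(name,im)
draw(T,225,120,130,100,6,"pics/t1.png");draw(S,200,170,150,120,5,"pics/s1.png")
# plate position: top-edge pixel
E
```

```text
[4.82564172e+02 9.91024606e+00 1.27926682e-01] [[-0.4, -0.5], [-0.0, -0.6], [-0.4, 1.0], [-0.6, 1.1], [-0.9, -0.5], [0.3, 0.1], [1.0, -0.8], [0.5, 0.5], [-1.1, 2.1], [2.0, -1.2], [-0.6, 1.1], [0.6, -0.5], [0.2, 0.1]]
```

View pics/t1.png

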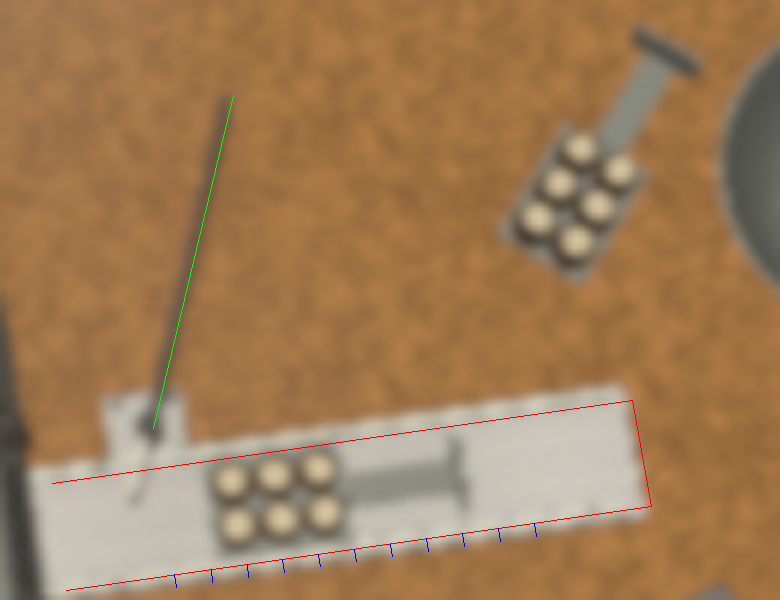

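View pics/s1.png

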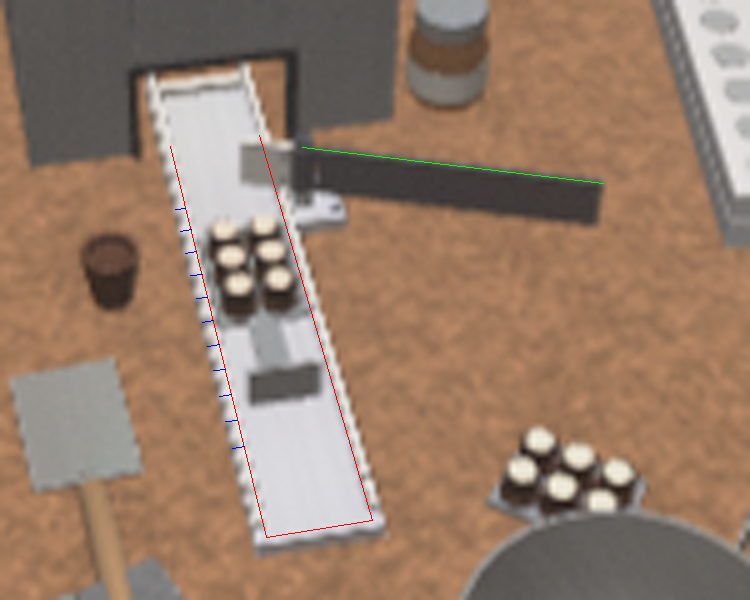

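The overlays match to about 4 mm, with a slight yaw error. I'll refine from the crops: slide edges, lever end (226,97), pin (152,420), tray plate top (453,440)–(463,508) in the top crop, and the plate's top edge (248,374)–(320,365) in the side crop.

```bash
python3 - <<'E'
from plant import observe, eyes, env
from h import *
from scipy.optimize import least_squares
T=eyes.capture("top");S=eyes.capture("side")
ct=lambda u:np.array(u)/6+[225,120]-.5
cs=lambda u:np.array(u)/5+[200,170]-.5
k=1/1.5625
# (point, pixel) ; y=None => free along the lane
L=[(T,(37,-265,18),ct((623,387))),(T,(-37,-265,18),ct((650,518))),(T,(37,None,18),ct((200,443))),(T,(37,None,18),ct((40,467))),(T,(-37,None,18),ct((400,551))),(T,(-37,None,18),ct((70,594))),
(T,(46,0,67),ct((152,420))),(T,(223,-69,60),ct((226,97))),
(S,(223,-69,60),cs((605,184))),(S,(-30,118,20),cs((160,88))),(S,(30,118,20),cs((243,74))),(S,(30,None,20),cs((372,515))),(S,(-30,None,20),cs((262,535))),(S,(46,0,67),cs((303,138))),
(T,(125,300,245),np.array((215,263))*k),(T,(125,70,245),np.array((343,245))*k),(T,(-125,70,245),np.array((362,383))*k),(T,(-125,300,245),np.array((229,402))*k)]
def res(v):
    p=v[:3];i=3;r=[]
    for c,P,u in L:
        P=list(P)
        if P[1] is None:P[1]=v[i]*100;i+=1
        r.append(proj(c,s2w(p,P))[0]-u)
    return np.ravel(r)
n=sum(P[1] is None for _,P,_ in L)
f=least_squares(res,np.r_[482,10,.12,-np.ones(n)],loss="soft_l1");p=f.x[:3]
print(p,np.round(f.fun.reshape(-1,2),1).tolist());np.save("pose.npy",p)
def back(c,u,z,slide=True):
    q=least_squares(lambda v:proj(c,[v[0],v[1],z])[0]-u,[480,0]).x
    d=q-p[:2];C,s=np.cos(p[2]),np.sin(p[2]);return np.round([C*d[0]+s*d[1],-s*d[0]+C*d[1]],1)
for nm,c,u,z in(("plateT",T,ct((453,440)),42),("plateT",T,ct((465,506)),42),("plateS",S,cs((248,374)),42),("plateS",S,cs((320,365)),42),("plateSbot",S,cs((252,404)),12),("plateSbot",S,cs((322,396)),12),("trayfront",T,ct((212,480)),18),("spare corner",T,ct((500,230)),10),("jar side",S,cs((445,100)),0)):
    print(nm,back(c,u,z))
o=observe();e=o["eef_pos"]
for nm,P in(("pin",(46,0,41)),("lever175",(46+.932*175,-.362*175,41)),("push",(0,-170,27))): print(nm,s2w(p,P).round(1))
E
```

```text
[4.83866426e+02 1.05314420e+01 1.28229977e-01] [[0.9, -0.1], [0.2, -0.1], [0.1, 0.8], [0.1, 0.6], [0.1, 0.4], [0.1, 1.1], [0.1, 0.7], [1.1, -0.6], [0.0, -0.2], [-0.2, 0.4], [0.4, 1.0], [0.3, -0.1], [1.2, -0.2], [0.3, 0.0], [-0.6, -0.9], [-0.3, -1.0], [-0.6, 0.5], [-0.8, 0.6]]
plateT [  17.9 -160.7]
plateT [ -18.7 -161.4]
plateS [ -22.5 -165.9]
plateS [  19.9 -167.1]
plateSbot [ -19.7 -163.3]
plateSbot [  22.1 -165.2]
trayfront [ 18.1 -28.1]
spare corner [ 137.3 -210. ]
jar side [166.7  92.3]
pin [[529.5  16.4  41. ]]
lever175 [[699.4 -25.6  41. ]]
push [[ 505.6 -158.1   27. ]]
```

```bash
cat > plan.py <<'E'
import numpy as np
from h import s2w
p=np.load("pose.npy")
def yaw_now(o): R=np.array(o["ee_rot"]);return np.degrees(np.arctan2(R[1,1],R[0,1]))
def rows(start,psi,ways,lag=0.5):
    """ways: list of (world xyz, psi deg); one row each; carries rounding"""
    c=np.array(start,float);out=[]
    for P,a in ways:
        d=np.array(P,float)-c;r=np.radians(psi)
        y=np.array([np.cos(r),np.sin(r),0]);z=np.array([np.sin(r),-np.cos(r),0]);x=np.array([0,0,-1.])
        v=np.round(np.array([d@x,d@y,d@z])/50,2);t=round((psi-a)/4,2)
        c=c+50*(v[0]*x+v[1]*y+v[2]*z);psi-=4*t;out.append([float(q) for q in v]+[t])
    return out,c,psi
def line(a,pa,b,pb,n): return [(np.array(a)+(np.array(b)-a)*i/n,pa+(pb-pa)*i/n) for i in range(1,n+1)]
E
python3 - <<'E'
from plant import observe
from plan import *
o=observe();e=o["eef_pos"];a=yaw_now(o)
ang=np.radians(90-np.degrees(1.2)); 
tgt=s2w(p,[46+.932*172,-.362*172,200])[0];psi=np.degrees(1.2)+np.degrees(p[2])
print(e,a,tgt,psi)
R,c,ps=rows(e,a,line(e,a,tgt,psi,40));print(R[:20]);print(R[20:]);print(c,ps)
E
```

```text
[ 250.55607623 -599.55742457  205.16952709] -67.32271281477696 [696.4388769  -24.83943886 200.        ] 76.10197193126413
[[0.0, -0.18, -0.32, np.float64(-0.9)], [0.01, -0.16, -0.32, np.float64(-0.89)], [-0.0, -0.14, -0.34, np.float64(-0.9)], [0.0, -0.11, -0.34, np.float64(-0.9)], [0.0, -0.1, -0.36, np.float64(-0.89)], [0.01, -0.07, -0.35, np.float64(-0.9)], [-0.0, -0.05, -0.36, np.float64(-0.89)], [0.0, -0.03, -0.36, np.float64(-0.9)], [0.0, -0.01, -0.37, np.float64(-0.9)], [0.01, 0.02, -0.36, np.float64(-0.89)], [-0.0, 0.04, -0.36, np.float64(-0.9)], [0.0, 0.07, -0.36, np.float64(-0.9)], [0.0, 0.08, -0.35, np.float64(-0.89)], [0.01, 0.11, -0.35, np.float64(-0.9)], [-0.0, 0.13, -0.34, np.float64(-0.9)], [0.0, 0.15, -0.33, np.float64(-0.89)], [0.0, 0.17, -0.33, np.float64(-0.9)], [0.01, 0.19, -0.31, np.float64(-0.9)], [-0.0, 0.2, -0.29, np.float64(-0.89)], [0.0, 0.23, -0.29, np.float64(-0.9)]]
[[0.0, 0.25, -0.27, np.float64(-0.89)], [0.01, 0.26, -0.25, np.float64(-0.9)], [-0.0, 0.27, -0.24, np.float64(-0.9)], [0.0, 0.29, -0.22, np.float64(-0.89)], [0.0, 0.31, -0.2, np.float64(-0.9)], [0.01, 0.31, -0.18, np.float64(-0.9)], [-0.0, 0.33, -0.16, np.float64(-0.89)], [0.0, 0.33, -0.14, np.float64(-0.9)], [0.0, 0.35, -0.12, np.float64(-0.9)], [0.01, 0.35, -0.1, np.float64(-0.89)], [0.0, 0.35, -0.07, np.float64(-0.9)], [0.0, 0.36, -0.06, np.float64(-0.89)], [0.01, 0.36, -0.03, np.float64(-0.9)], [-0.0, 0.37, -0.0, np.float64(-0.9)], [0.0, 0.36, 0.01, np.float64(-0.89)], [0.0, 0.36, 0.04, np.float64(-0.9)], [0.01, 0.36, 0.06, np.float64(-0.9)], [-0.0, 0.36, 0.08, np.float64(-0.89)], [0.0, 0.34, 0.11, np.float64(-0.9)], [0.0, 0.35, 0.12, np.float64(-0.9)]]
[696.33847534 -24.58522104 200.16952709] 76.11728718522306
```

Emit:
send_rows(steps=[[0, -0.18, -0.32, -0.9], [0.01, -0.16, -0.32, -0.89], [0, -0.14, -0.34, -0.9], [0, -0.11, -0.34, -0.9], [0, -0.1, -0.36, -0.89], [0.01, -0.07, -0.35, -0.9], [0, -0.05, -0.36, -0.89], [0, -0.03, -0.36, -0.9], [0, -0.01, -0.37, -0.9], [0.01, 0.02, -0.36, -0.89], [0, 0.04, -0.36, -0.9], [0, 0.07, -0.36, -0.9], [0, 0.08, -0.35, -0.89], [0.01, 0.11, -0.35, -0.9], [0, 0.13, -0.34, -0.9], [0, 0.15, -0.33, -0.89], [0, 0.17, -0.33, -0.9], [0.01, 0.19, -0.31, -0.9], [0, 0.2, -0.29, -0.89], [0, 0.23, -0.29, -0.9]])

```text
time: 1.97
eef_pos: [474.5, -311.0, 203.0]
ee_rot: [[-0.0, 0.997, 0.083], [-0.0, 0.083, -0.997], [-1.0, -0.0, 0.0]]
ft_force: [0.0, -0.6, 0.5]
gripper_width: 94.0
```

Emit:
send_rows(steps=[[0, 0.25, -0.27, -0.89], [0.01, 0.26, -0.25, -0.9], [0, 0.27, -0.24, -0.9], [0, 0.29, -0.22, -0.89], [0, 0.31, -0.2, -0.9], [0.01, 0.31, -0.18, -0.9], [0, 0.33, -0.16, -0.89], [0, 0.33, -0.14, -0.9], [0, 0.35, -0.12, -0.9], [0.01, 0.35, -0.1, -0.89], [0, 0.35, -0.07, -0.9], [0, 0.36, -0.06, -0.89], [0.01, 0.36, -0.03, -0.9], [0, 0.37, 0, -0.9], [0, 0.36, 0.01, -0.89], [0, 0.36, 0.04, -0.9], [0.01, 0.36, 0.06, -0.9], [0, 0.36, 0.08, -0.89], [0, 0.34, 0.11, -0.9], [0, 0.35, 0.12, -0.9]])

```text
time: 3.63
eef_pos: [697.3, -23.5, 200.3]
ee_rot: [[-0.0, 0.235, 0.972], [-0.0, 0.972, -0.235], [-1.0, -0.0, -0.0]]
ft_force: [0.5, 0.1, 0.5]
gripper_width: 93.8
```

```bash
cat >> h.py <<'E'
def fproj(c,o,W):
    M=np.array(c["tool_from_camera"]);R=np.array(o["ee_rot"])
    t=(np.atleast_2d(W)-o["eef_pos"])@R; q=(t-M[:3,3])@M[:3,:3]
    th=np.arctan2(np.hypot(q[:,0],q[:,1]),q[:,2]);ph=np.arctan2(q[:,1],q[:,0]);K=c["mtx"]
    return np.c_[K[0,0]*th*np.cos(ph)+K[0,2],K[1,1]*th*np.sin(ph)+K[1,2]]
E
cat > wlook.py <<'E'
import sys
from plant import observe, eyes
from h import *
from plan import yaw_now
o=observe();c=eyes.capture("wrist");p=np.load("pose.npy");q=float(sys.argv[2]);ty=float(sys.argv[3])
print(np.round(o["eef_pos"],1),yaw_now(o),np.round(o["ft_force"],1),o["gripper_width"],o["time"],np.round(o["joint_positions"],0))
z=1.5625;im=cv2.resize(c["image"][:,:,::-1],(800,600),interpolation=cv2.INTER_CUBIC)
def L(P,col):
    P=np.array(P,float);P=np.vstack([np.linspace(a,b,12) for a,b in zip(P[:-1],P[1:])])
    cv2.polylines(im,[((fproj(c,o,s2w(p,P))+.5)*z).astype(np.int32)],False,col,1)
for x in(-30,30):L([[x,60,20],[x,-265,20]],(0,0,255))
l=np.array([np.sin(1.2-q),-np.cos(1.2-q)])
L([[46,0,60],[46+190*l[0],190*l[1],60]],(0,255,0));L([[46,0,60],[46-41*l[0],-41*l[1],60]],(0,255,0))
L([[-22,ty-102,42],[22,ty-102,42],[22,ty-102,15],[-22,ty-102,15],[-22,ty-102,42]],(255,255,0))
L([[-28,ty+38,15],[28,ty+38,15]],(255,255,0))
cv2.imwrite(sys.argv[1],im)
E
python3 wlook.py pics/w1.png 0 -62
```

```text
[697.3 -23.5 200.3] 76.42791100396933 [0.5 0.1 0.5] 93.79301090745896 3.6333 [ 18.  44. -36.  78.  26.  66.  56.]
```

View pics/w1.png

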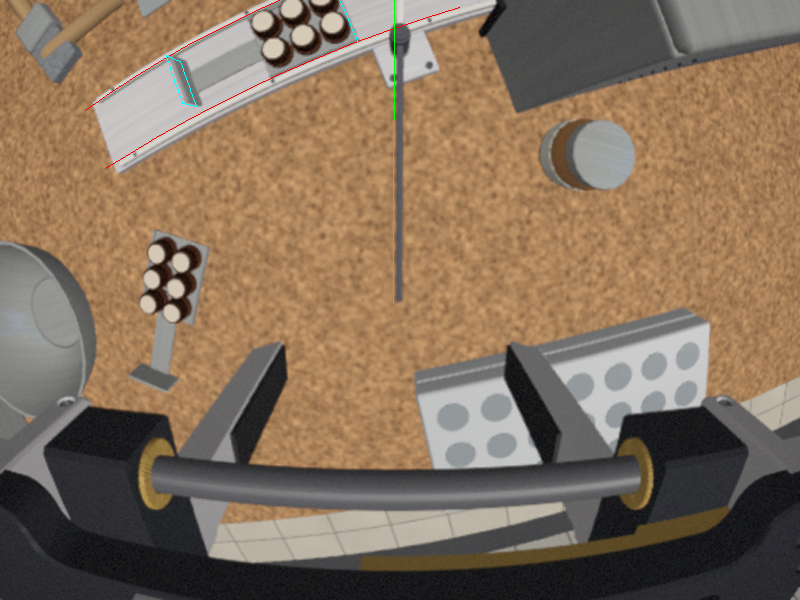

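The wrist view shows the model agreeing within about 2 mm: lever end at (400,300) against a modelled (395,302), plate at (185,80). Next I'll descend astride the lever and narrow the fingers.

Emit:
send_rows(steps=[[0.35, 0.02, 0, 0], [0.35, 0.02, 0, 0], [0.35, 0, 0, 0], [0.35, 0, 0, 0], [0.35, 0, 0, 0], [0.35, 0, 0, 0], [0.35, 0, 0, 0], [0.35, 0, 0, 0], [0.35, 0, 0, 0], [0.35, 0, 0, 0]])

```text
time: 4.52
eef_pos: [697.0, -22.6, 24.5]
ee_rot: [[-0.0, 0.239, 0.971], [-0.0, 0.971, -0.239], [-1.0, -0.0, -0.0]]
ft_force: [-1.3, 0.0, 0.1]
gripper_width: 94.0
```

Emit:
send_rows(steps=[[0, 0, 0, 0], [0, 0, 0, 0], [0, 0, 0, 0], [0, 0, 0, 0], [0, 0, 0, 0], [0, 0, 0, 0]], fingers=0.49)

```text
time: 5.02
eef_pos: [697.6, -22.9, 26.6]
ee_rot: [[0.002, 0.24, 0.971], [-0.0, 0.971, -0.24], [-1.0, 0.0, 0.002]]
ft_force: [-0.5, -0.0, -0.3]
gripper_width: 57.4
```

```bash
python3 - <<'E'
from plant import observe
import numpy as np
p=np.load("pose.npy");p[1]+=2;np.save("pose.npy",p)
from plan import *
o=observe();e=o["eef_pos"];a=yaw_now(o);w=o["gripper_width"];print(e,a,w,o["ft_force"])
def pose(phi,dl,off,dC,z=25):
    n=np.array([np.cos(phi),np.sin(phi)]);L=np.array([np.sin(phi),-np.cos(phi)]);t=phi+dl
    y=np.array([np.cos(t),np.sin(t)]);zz=np.array([np.sin(t),-np.cos(t)])
    C=np.array([46,0])+dC*L+off*n;T=C-w/2*y+8*zz
    return s2w(p,[*T,z])[0],np.degrees(t+p[2]),(C-w*y).round(0)
W=[];N=34
for i in range(1,N+1):
    f=i/N;off=max(3,20-17*i/5);g=max(0,(i-3)/(N-3));phi=1.2+(0.012-1.2)*g
    P,ps,lc=pose(phi,np.radians(12)*g,off if i<5 else 2.5+1.0*0,164-3*g);W.append((P,ps))
    if i>24:print(lc,end=" ")
R,c,ps=rows(e,a,W);R=[[float(x) for x in r] for r in R];print();print(R[:17]);print(R[17:]);print(c,ps)
E
```

```text
[697.586501   -22.86764621  26.59340959] 76.11080401231796 57.37508275021055 [-0.47295538 -0.03411327 -0.3113093 ]
[  55. -179.] [  48. -179.] [  41. -179.] [  35. -179.] [  28. -179.] [  21. -178.] [  14. -178.] [   8. -176.] [   1. -175.] [  -6. -174.] 
[[0.03, -0.25, -0.02, 0.0], [0.0, -0.07, -0.0, 0.0], [0.0, -0.06, -0.0, 0.0], [0.0, -0.2, -0.02, 0.45], [0.0, -0.21, -0.02, 0.46], [0.0, -0.13, -0.02, 0.45], [0.0, -0.13, -0.03, 0.45], [0.0, -0.13, -0.02, 0.45], [0.0, -0.13, -0.03, 0.46], [0.0, -0.13, -0.02, 0.45], [0.0, -0.13, -0.03, 0.45], [0.0, -0.13, -0.03, 0.45], [0.0, -0.13, -0.02, 0.45], [0.0, -0.13, -0.03, 0.46], [0.0, -0.13, -0.03, 0.45], [0.0, -0.13, -0.03, 0.45], [0.0, -0.12, -0.03, 0.45]]
[[0.0, -0.13, -0.04, 0.45], [0.0, -0.13, -0.03, 0.46], [0.0, -0.13, -0.03, 0.45], [0.0, -0.13, -0.04, 0.45], [0.0, -0.13, -0.03, 0.45], [0.0, -0.12, -0.04, 0.46], [0.0, -0.13, -0.04, 0.45], [0.0, -0.13, -0.04, 0.45], [0.0, -0.13, -0.04, 0.45], [0.0, -0.12, -0.04, 0.45], [0.0, -0.13, -0.04, 0.46], [0.0, -0.12, -0.04, 0.45], [0.0, -0.13, -0.04, 0.45], [0.0, -0.13, -0.04, 0.45], [0.0, -0.12, -0.05, 0.45], [0.0, -0.13, -0.04, 0.46], [0.0, -0.12, -0.05, 0.45]]
[ 530.31944168 -157.74681448   25.09340959] 20.03080401231799
```

Emit:
send_rows(steps=[[0.03, 0, 0, 0], [0, 0, 0, 0], [0, 0, 0, 0], [0, 0, 0, 0]])

```text
time: 5.35
eef_pos: [696.9, -22.9, 24.0]
ee_rot: [[-0.0, 0.24, 0.971], [-0.0, 0.971, -0.24], [-1.0, -0.0, -0.0]]
ft_force: [0.3, -0.2, -0.1]
gripper_width: 46.0
```

```bash
cat > sweep.py <<'E'
from plant import observe
from plan import *
o=observe();e=o["eef_pos"];a=yaw_now(o);w=o["gripper_width"];print(e,a,w,o["ft_force"])
def pose(phi,dl,off,dC,z=25):
    n=np.array([np.cos(phi),np.sin(phi)]);L=np.array([np.sin(phi),-np.cos(phi)]);t=phi+dl
    y=np.array([np.cos(t),np.sin(t)]);zz=np.array([np.sin(t),-np.cos(t)])
    C=np.array([46,0])+dC*L+off*n;T=C-w/2*y+8*zz
    return s2w(p,[*T,z])[0],np.degrees(t+p[2]),(C-w*y).round(0)
W=[];N=34
for i in range(1,N+1):
    g=max(0,(i-4)/(N-4));phi=1.2+(0.012-1.2)*g
    P,ps,lc=pose(phi,np.radians(12)*g,2.5+max(0,4-i)*(w/2-5)/4,164-3*g);W.append((P,ps))
R,c,ps=rows(e,a,W);R=[[float(x) for x in r] for r in R];print(R[:17]);print(R[17:]);print(lc,c,ps)
E
python3 sweep.py
```

```text
[696.87861019 -22.88802093  23.98566407] 76.11645588725676 45.990828147184956 [ 0.29287499 -0.22072448 -0.066236  ]
[[-0.02, -0.14, -0.01, 0.0], [-0.0, -0.09, 0.0, 0.0], [-0.0, -0.09, 0.0, 0.0], [-0.0, -0.09, 0.0, 0.0], [-0.0, -0.14, -0.02, 0.47], [-0.0, -0.13, -0.01, 0.47], [-0.0, -0.14, -0.02, 0.47], [-0.0, -0.13, -0.02, 0.46], [-0.0, -0.14, -0.03, 0.47], [-0.0, -0.13, -0.02, 0.47], [-0.0, -0.13, -0.02, 0.46], [-0.0, -0.14, -0.03, 0.47], [-0.0, -0.13, -0.02, 0.47], [-0.0, -0.13, -0.03, 0.47], [-0.0, -0.14, -0.02, 0.46], [-0.0, -0.13, -0.03, 0.47], [-0.0, -0.13, -0.03, 0.47]]
[[-0.0, -0.14, -0.03, 0.46], [-0.0, -0.13, -0.03, 0.47], [-0.0, -0.13, -0.03, 0.47], [-0.0, -0.14, -0.03, 0.47], [-0.0, -0.13, -0.03, 0.46], [-0.0, -0.13, -0.04, 0.47], [-0.0, -0.13, -0.03, 0.47], [-0.0, -0.13, -0.04, 0.47], [-0.0, -0.13, -0.03, 0.46], [-0.0, -0.14, -0.04, 0.47], [-0.0, -0.13, -0.04, 0.47], [-0.0, -0.13, -0.04, 0.46], [-0.0, -0.13, -0.04, 0.47], [-0.0, -0.13, -0.04, 0.47], [-0.0, -0.13, -0.04, 0.47], [-0.0, -0.13, -0.04, 0.46], [-0.0, -0.13, -0.05, 0.47]]
[   6. -171.] [ 535.37779124 -155.92555303   24.98566407] 20.03645588725674
```

Emit:
send_rows(steps=[[-0.02, -0.14, -0.01, 0.0], [0, -0.09, 0.0, 0.0], [0, -0.09, 0.0, 0.0], [0, -0.09, 0.0, 0.0], [0, -0.14, -0.02, 0.47], [0, -0.13, -0.01, 0.47], [0, -0.14, -0.02, 0.47], [0, -0.13, -0.02, 0.46], [0, -0.14, -0.03, 0.47], [0, -0.13, -0.02, 0.47], [0, -0.13, -0.02, 0.46], [0, -0.14, -0.03, 0.47], [0, -0.13, -0.02, 0.47], [0, -0.13, -0.03, 0.47], [0, -0.14, -0.02, 0.46], [0, -0.13, -0.03, 0.47], [0, -0.13, -0.03, 0.47]])

```text
time: 6.77
eef_pos: [641.3, -114.9, 25.1]
ee_rot: [[0.0, 0.621, 0.784], [-0.0, 0.784, -0.621], [-1.0, 0.0, 0.0]]
ft_force: [1.3, 0.3, 0.3]
gripper_width: 46.3
```

```bash
python3 wlook.py pics/w2.png 0.52 -64
```

```text
[ 641.3 -114.9   25.1] 51.60056779210408 [1.3 0.3 0.3] 46.34762564772059 6.7667 [ 22.  51. -24.  94.  29.  42.  35.]
```

View pics/w2.png

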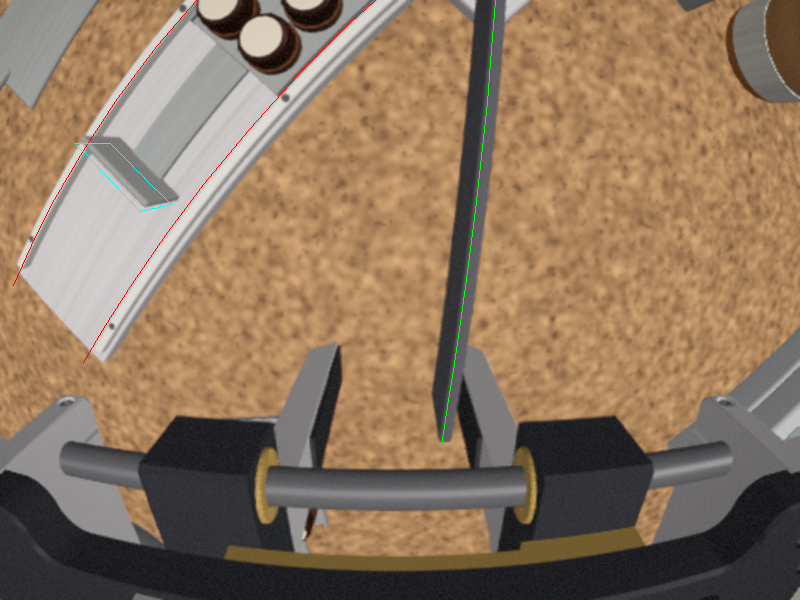

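The lever rests on the right finger (at about (465,400)), and the plate at (130,175) sits 2–3 mm further in than modelled. I'll finish the sweep.

Emit:
send_rows(steps=[[0, -0.14, -0.03, 0.46], [0, -0.13, -0.03, 0.47], [0, -0.13, -0.03, 0.47], [0, -0.14, -0.03, 0.47], [0, -0.13, -0.03, 0.46], [0, -0.13, -0.04, 0.47], [0, -0.13, -0.03, 0.47], [0, -0.13, -0.04, 0.47], [0, -0.13, -0.03, 0.46], [0, -0.14, -0.04, 0.47], [0, -0.13, -0.04, 0.47], [0, -0.13, -0.04, 0.46], [0, -0.13, -0.04, 0.47], [0, -0.13, -0.04, 0.47], [0, -0.13, -0.04, 0.47], [0, -0.1, -0.04, 0.46]])

```text
time: 8.15
eef_pos: [542.8, -155.5, 25.0]
ee_rot: [[-0.0, 0.929, 0.37], [-0.0, 0.37, -0.929], [-1.0, -0.0, 0.0]]
ft_force: [1.3, -0.6, -0.7]
gripper_width: 45.9
```

Emit:
send_rows(steps=[[0, 0, 0, 0], [0, 0, 0, 0], [0, 0, 0, 0]])

```text
time: 8.4
eef_pos: [544.2, -154.9, 25.0]
ee_rot: [[0.001, 0.928, 0.374], [0.0, 0.374, -0.928], [-1.0, 0.001, 0.0]]
ft_force: [0.1, -0.1, 0.2]
gripper_width: 46.1
```

```bash
python3 wlook.py pics/w3.png 1.17 -64
```

```text
[ 544.2 -154.9   25. ] 21.943582297130835 [ 0.1 -0.1  0.2] 46.12386651150698 8.4 [ 23.  45. -15. 108.  22.  30.  15.]
```

View pics/w3.png

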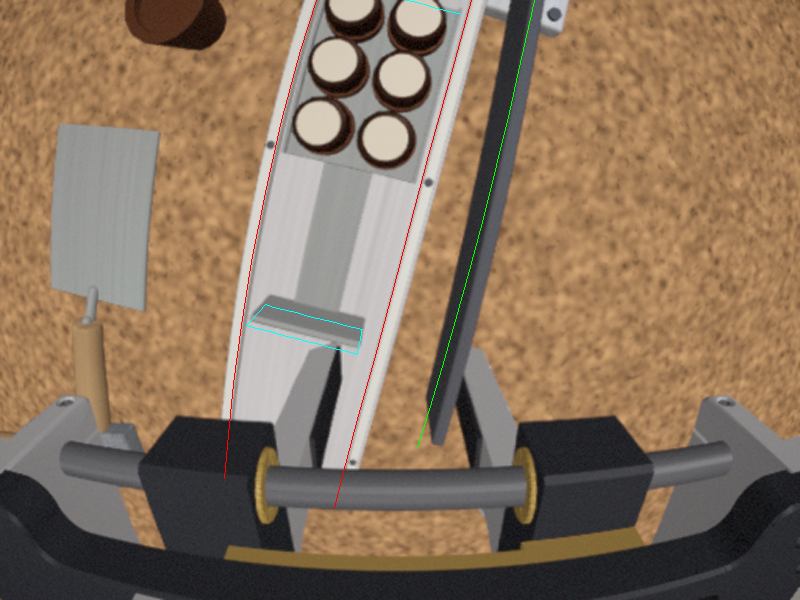

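Held open: the left finger is just behind the plate (about (335,350)) and the lever rests on the right finger. Next I'll plan the push, with the tilt easing out.

```bash
cat > push.py <<'E'
import sys
from plant import observe
from plan import *
p=p.copy();p[0]+=1
o=observe();e=np.array(o["eef_pos"]);a=yaw_now(o);w=o["gripper_width"]
d=e[:2]-p[:2];C,s=np.cos(p[2]),np.sin(p[2]);T=np.array([C*d[0]+s*d[1],-s*d[0]+C*d[1]]);t0=a-np.degrees(p[2])
def corners(T,t):
    t=np.radians(t);y=np.array([np.cos(t),np.sin(t)]);z=np.array([np.sin(t),-np.cos(t)])
    r=[T+w/2*y-8*z,T+w/2*y+8*z]; l=[T-w/2*y-8*z,T-(w/2+12.5)*y-8*z]
    return r,l
r,l=corners(T,t0)
print("tcp",T.round(1),"t",round(t0,1),"right",np.round(r,1).tolist(),"left front",np.round(l,1).tolist(),"F",np.round(o["ft_force"],1),"w",round(w,1),o["time"])
if len(sys.argv)>1:
    yt,t1,xr,n=map(float,sys.argv[1:]);n=int(n)
    W=[];x0=min(q[0] for q in r);y0=max(q[1] for q in l)
    for i in range(1,n+1):
        f=i/n;t=t0+(t1-t0)*f;r_,l_=corners(np.zeros(2),t)
        W.append((s2w(p,[x0+(xr-x0)*f-min(q[0] for q in r_),y0+(yt-y0)*f-max(q[1] for q in l_),25])[0],t+np.degrees(p[2])))
    R,c,ps=rows(e,a,W);R=[[float(x) for x in q] for q in R]
    for i in range(0,n,20):print(R[i:i+20])
    print(c,ps)
E
python3 push.py -60 0 51 24
```

```text
tcp [  37.5 -173.7] t 14.6 right [[57.6, -160.1], [61.7, -175.6]] left front [[13.3, -171.7], [1.2, -174.8]] F [ 1.4  0.3 -0. ] w 45.9 8.45
[[-0.0, 0.01, -0.09, 0.15], [-0.0, 0.02, -0.08, 0.15], [-0.0, 0.01, -0.09, 0.16], [-0.0, 0.01, -0.09, 0.15], [-0.0, 0.01, -0.09, 0.15], [-0.0, 0.01, -0.09, 0.15], [-0.0, 0.01, -0.08, 0.15], [-0.0, 0.01, -0.09, 0.16], [-0.0, 0.0, -0.09, 0.15], [-0.0, 0.01, -0.09, 0.15], [-0.0, 0.01, -0.09, 0.15], [-0.0, 0.0, -0.08, 0.15], [-0.0, 0.0, -0.09, 0.16], [-0.0, 0.01, -0.09, 0.15], [-0.0, -0.0, -0.09, 0.15], [-0.0, -0.0, -0.09, 0.15], [-0.0, -0.0, -0.09, 0.15], [-0.0, -0.0, -0.08, 0.16], [-0.0, -0.0, -0.09, 0.15], [-0.0, -0.01, -0.09, 0.15]]
[[-0.0, -0.0, -0.09, 0.15], [-0.0, -0.01, -0.09, 0.15], [-0.0, -0.0, -0.09, 0.16], [-0.0, -0.01, -0.08, 0.15]]
[521.28451305 -51.55577032  24.99573189] 7.343276486995944
```

Emit:
send_rows(steps=[[0, 0.01, -0.09, 0.15], [0, 0.02, -0.08, 0.15], [0, 0.01, -0.09, 0.16], [0, 0.01, -0.09, 0.15], [0, 0.01, -0.09, 0.15], [0, 0.01, -0.09, 0.15], [0, 0.01, -0.08, 0.15], [0, 0.01, -0.09, 0.16], [0, 0, -0.09, 0.15], [0, 0.01, -0.09, 0.15], [0, 0.01, -0.09, 0.15], [0, 0, -0.08, 0.15], [0, 0, -0.09, 0.16], [0, 0.01, -0.09, 0.15], [0, 0, -0.09, 0.15], [0, 0, -0.09, 0.15], [0, 0, -0.09, 0.15], [0, 0, -0.08, 0.16], [0, 0, -0.09, 0.15], [0, -0.01, -0.09, 0.15]])

```text
time: 10.12
eef_pos: [524.8, -68.7, 25.0]
ee_rot: [[0.001, 0.986, 0.168], [-0.0, 0.168, -0.986], [-1.0, 0.001, 0.0]]
ft_force: [2.6, -3.1, -0.3]
gripper_width: 46.1
```

```bash
python3 push.py -36 -3 50.5 10;  python3 wlook.py pics/w4.png 1.17 8
```

```text
tcp [ 29.2 -85.7] t 2.3 right [[51.9, -76.8], [52.6, -92.7]] left front [[5.9, -78.6], [-6.6, -79.2]] F [ 2.6 -3.1 -0.3] w 46.1 10.1167
[[0.0, -0.0, -0.08, 0.13], [0.0, -0.0, -0.08, 0.14], [0.0, -0.01, -0.08, 0.13], [0.0, 0.0, -0.08, 0.13], [0.0, -0.0, -0.08, 0.14], [0.0, -0.0, -0.08, 0.13], [0.0, -0.01, -0.08, 0.14], [0.0, 0.0, -0.08, 0.13], [0.0, -0.0, -0.08, 0.13], [0.0, -0.01, -0.08, 0.14]]
[518.25687049 -29.22692819  25.04546426] 4.333656657153785
[524.8 -68.7  25. ] 9.693656657153785 [ 2.6 -3.1 -0.3] 46.105160585389015 10.1167 [ 11.  42. -10. 114.  17.  25.  -2.]
```

View pics/w4.png

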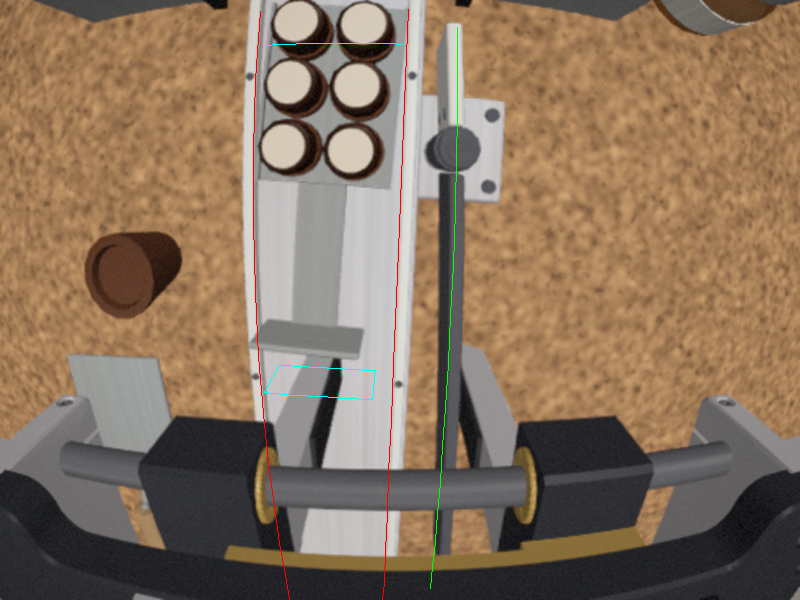

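The tray front is past the gate and the lever is still held against the right finger. Continuing.

Emit:
send_rows(steps=[[0, 0, -0.08, 0.13], [0, 0, -0.08, 0.14], [0, -0.01, -0.08, 0.13], [0, 0, -0.08, 0.13], [0, 0, -0.08, 0.14], [0, 0, -0.08, 0.13], [0, 0, -0.08, 0.14], [0, 0, -0.08, 0.13], [0, 0, -0.08, 0.13], [0, 0, -0.08, 0.14]])

```text
time: 11.0
eef_pos: [518.8, -29.1, 25.1]
ee_rot: [[-0.0, 0.997, 0.076], [-0.0, 0.076, -0.997], [-1.0, -0.0, 0.0]]
ft_force: [3.2, -3.4, 0.8]
gripper_width: 45.9
```

```bash
python3 push.py -22 -4 51 8
```

```text
tcp [ 28.3 -45.6] t -3.0 right [[51.7, -38.8], [50.8, -54.8]] left front [[5.9, -36.4], [-6.6, -35.8]] F [ 3.2 -3.4  0.8] w 45.9 11.0
[[0.0, -0.0, -0.03, 0.03], [0.0, -0.0, -0.04, 0.03], [0.0, -0.0, -0.03, 0.03], [0.0, -0.0, -0.03, 0.03], [0.0, -0.01, -0.03, 0.03], [0.0, 0.0, -0.04, 0.04], [0.0, 0.0, -0.03, 0.03], [0.0, 0.0, -0.03, 0.03]]
[517.43213177 -16.16767739  25.06408725] 3.3380253153198005
```

Emit:
send_rows(steps=[[0, 0, -0.03, 0.03], [0, 0, -0.04, 0.03], [0, 0, -0.03, 0.03], [0, 0, -0.03, 0.03], [0, 0, -0.03, 0.03], [0, 0, -0.03, 0.04], [0, 0, -0.03, 0.03], [0, 0, -0.02, 0]])

```text
time: 11.67
eef_pos: [518.2, -17.3, 25.0]
ee_rot: [[0.0, 0.998, 0.061], [0.0, 0.061, -0.998], [-1.0, 0.0, -0.0]]
ft_force: [3.0, -4.3, 2.9]
gripper_width: 46.4
```

Emit:
send_rows(steps=[[0, 0, -0.02, 0], [0, 0, -0.01, 0], [0, 0, 0, 0]])

```text
time: 11.92
eef_pos: [518.2, -16.4, 25.1]
ee_rot: [[0.0, 0.998, 0.061], [-0.001, 0.061, -0.998], [-1.0, 0.0, 0.001]]
ft_force: [2.7, -4.2, 2.8]
gripper_width: 46.1
```

```bash
python3 push.py; python3 wlook.py pics/w5.png 1.17 80
```

```text
tcp [ 29.4 -32.9] t -3.8 right [[52.9, -26.5], [51.8, -42.5]] left front [[6.9, -23.4], [-5.5, -22.6]] F [ 2.7 -4.2  2.8] w 46.1 11.9167
[518.2 -16.4  25.1] 3.5132004849687717 [ 2.7 -4.2  2.8] 46.075548929562274 11.9167 [  4.  42.  -8. 116.  13.  23. -11.]
```

View pics/w5.png

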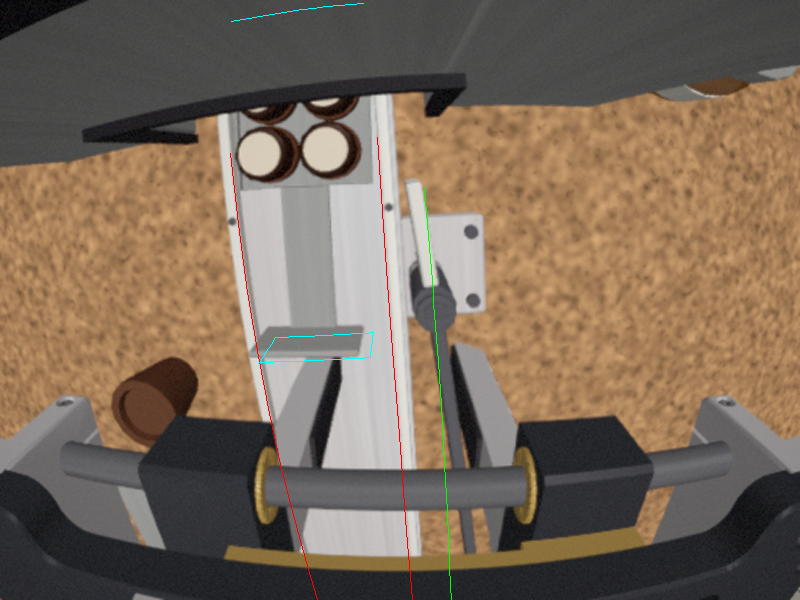

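The plate is within about 2 mm of its home line (cyan at (315,347)). The lever is held, and there is no stop force yet. I'll creep on until the force rises.

Emit:
send_rows(steps=[[0, -0.01, -0.02, 0], [0, -0.01, -0.02, 0], [0, 0, -0.02, 0], [0, 0, 0, 0]])

```text
time: 12.3
eef_pos: [518.1, -16.1, 25.2]
ee_rot: [[0.002, 0.998, 0.06], [-0.003, 0.06, -0.998], [-1.0, 0.002, 0.004]]
ft_force: [4.9, -11.0, -0.3]
gripper_width: 45.9
```

```bash
python3 push.py
```

```text
tcp [ 29.3 -32.6] t -3.9 right [[52.7, -26.2], [51.7, -42.2]] left front [[7.0, -23.1], [-5.5, -22.2]] F [  4.9 -11.   -0.3] w 45.9 12.3
```

Emit:
send_rows(steps=[[0, 0, -0.03, 0], [0, 0, -0.03, 0], [0, 0, 0, 0]])

```text
time: 12.55
eef_pos: [518.9, -15.6, 25.4]
ee_rot: [[0.004, 0.998, 0.059], [-0.006, 0.059, -0.998], [-1.0, 0.003, 0.006]]
ft_force: [7.8, -15.2, -0.1]
gripper_width: 45.9
```

```bash
python3 push.py; python3 - <<'E'
import cv2
from plant import eyes
im=eyes.capture("side")["image"][150:270,190:340,::-1]
cv2.imwrite("pics/s2.png",cv2.resize(im,None,fx=5,fy=5,interpolation=cv2.INTER_CUBIC))
E
```

```text
tcp [ 30.1 -32.3] t -4.0 right [[53.6, -25.9], [52.5, -41.8]] left front [[7.8, -22.7], [-4.7, -21.8]] F [  7.8 -15.2  -0.1] w 45.9 12.55
```

View pics/s2.png

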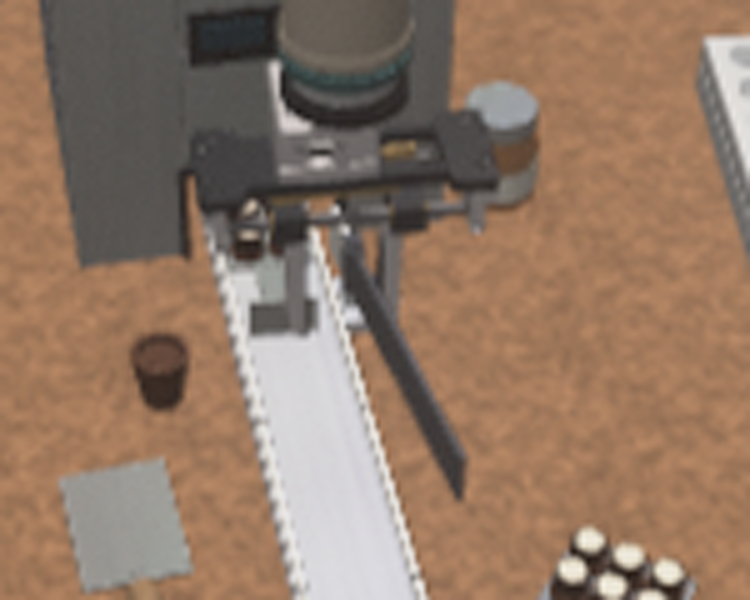

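```bash
python3 - <<'E'
from plant import eyes
from h import *
p=np.load("pose.npy");p[0]+=1;S=eyes.capture("side")
for q in(1.2,1.1,1.0,.9,.8):
    a=1.2-q;print(q,[((proj(S,s2w(p,[46+r*np.sin(a),-r*np.cos(a),z]))[0]-[190,150]+.5)*5).round() for r,z in((190,60),(190,22),(0,67))])
print("plate",[((proj(S,s2w(p,[x,-22,42]))[0]-[190,150]+.5)*5).round() for x in(-22,22)])
E
```

```text
1.2 [array([426., 464.]), array([423., 508.]), array([356., 236.])]
1.1 [array([457., 458.]), array([454., 502.]), array([356., 236.])]
1.0 [array([488., 450.]), array([484., 494.]), array([356., 236.])]
0.9 [array([517., 439.]), array([513., 483.]), array([356., 236.])]
0.8 [array([544., 427.]), array([539., 471.]), array([356., 236.])]
plate [array([257., 302.]), array([325., 293.])]
```

The lever end at about (463,475) matches q ≈ 1.07, and the plate is at home level. Force rose from 4 to 15 N with no advance, so the tray is on the stop. Now I'll back off the plate, then lift straight up.

Emit:
send_rows(steps=[[0, 0, 0.05, 0], [0, 0, 0.05, 0], [0, 0, 0.05, 0], [0, 0, 0.05, 0], [0, 0, 0.05, 0], [0, 0, 0.05, 0], [0, 0, 0.05, 0], [0, 0, 0, 0]])

```text
time: 13.32
eef_pos: [517.1, -27.7, 24.8]
ee_rot: [[-0.001, 0.998, 0.061], [0.0, 0.061, -0.998], [-1.0, -0.001, -0.0]]
ft_force: [1.7, 1.2, -0.2]
gripper_width: 46.3
```

```bash
python3 push.py
```

```text
tcp [ 26.9 -44. ] t -3.8 right [[50.5, -37.6], [49.4, -53.5]] left front [[4.3, -34.5], [-8.1, -33.6]] F [ 1.7  1.2 -0.2] w 46.3 13.3167
```

Emit:
send_rows(steps=[[-0.2, 0, 0, 0], [-0.3, 0, 0, 0], [-0.4, 0, 0, 0], [-0.4, 0, 0, 0], [-0.4, 0, 0, 0], [-0.4, 0, 0, 0], [-0.4, 0, 0, 0], [-0.4, 0, 0, 0], [0, 0, 0.3, 0], [0, 0, 0.5, 0], [0, 0, 0.5, 0], [0, 0, 0.5, 0], [0, 0, 0.5, 0], [0, 0, 0.5, 0], [0, 0, 0.5, 0], [0, 0, 0.3, 0], [0, 0, 0, 0], [0, 0, 0, 0], [0, 0, 0, 0], [0, 0, 0, 0]])

```text
time: 14.98
eef_pos: [528.4, -205.1, 170.1]
ee_rot: [[-0.001, 0.998, 0.064], [0.001, 0.064, -0.998], [-1.0, -0.001, -0.001]]
ft_force: [-0.2, -0.2, 0.5]
gripper_width: 46.1
```

```bash
python3 wlook.py pics/w6.png 0 80; python3 - <<'E'
import cv2
from plant import eyes
im=eyes.capture("side")["image"][150:270,190:340,::-1]
a=cv2.resize(im,(400,320),interpolation=cv2.INTER_CUBIC);b=cv2.resize(cv2.imread("pics/w6.png"),(400,320),interpolation=cv2.INTER_AREA)
cv2.imwrite("pics/f.png",cv2.hconcat([a,b]))
E
```

```text
[ 528.4 -205.1  170.1] 3.6501489026083016 [-0.2 -0.2  0.5] 46.068860816303136 14.9833 [ 27.  32. -13. 102.   9.  47.  13.]
```

View pics/f.png

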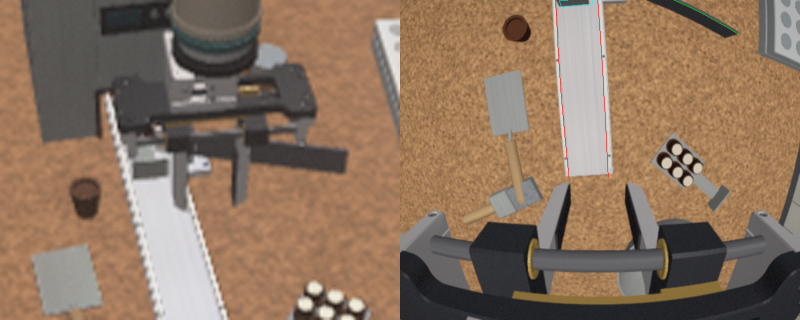

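The gate is shut on the model line. I'll clear the hand for one last check of the plate and the gate.

Emit:
send_rows(steps=[[-0.3, -0.4, 0.3, 0], [-0.3, -0.5, 0.5, 0], [-0.3, -0.5, 0.5, 0], [0, -0.5, 0.5, 0], [0, -0.5, 0.5, 0], [0, -0.5, 0.4, 0], [0, -0.4, 0.2, 0], [0, 0, 0, 0], [0, 0, 0, 0], [0, 0, 0, 0], [0, 0, 0, 0], [0, 0, 0, 0]])

```text
time: 16.08
eef_pos: [374.4, -360.7, 215.0]
ee_rot: [[0.001, 0.998, 0.064], [0.0, 0.064, -0.998], [-1.0, 0.001, -0.0]]
ft_force: [-0.0, 0.1, -0.0]
gripper_width: 46.1
```

```bash
python3 - <<'E'
from plant import eyes
from h import *
p=np.load("pose.npy");p[0]+=1;S=eyes.capture("side")
x0,y0,z=205,165,6
im=cv2.resize(S["image"][y0:y0+90,x0:x0+130,::-1],None,fx=z,fy=z,interpolation=cv2.INTER_CUBIC)
f=lambda P:((proj(S,s2w(p,P))-[x0,y0]+.5)*z).astype(np.int32)
for P,c in(([[-22,-22,42],[22,-22,42]],(255,255,0)),([[-22,-28,42],[22,-28,42]],(0,0,255)),([[46,0,60],[223,-69,60]],(0,255,0)),([[-37,60,20],[-37,-100,20]],(0,0,255)),([[-28,42,15],[28,42,15]],(255,255,0))):cv2.polylines(im,[f(P)],False,c,1)
cv2.imwrite("pics/f2.png",im)
E
```

```text
(no output)
```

View pics/f2.png

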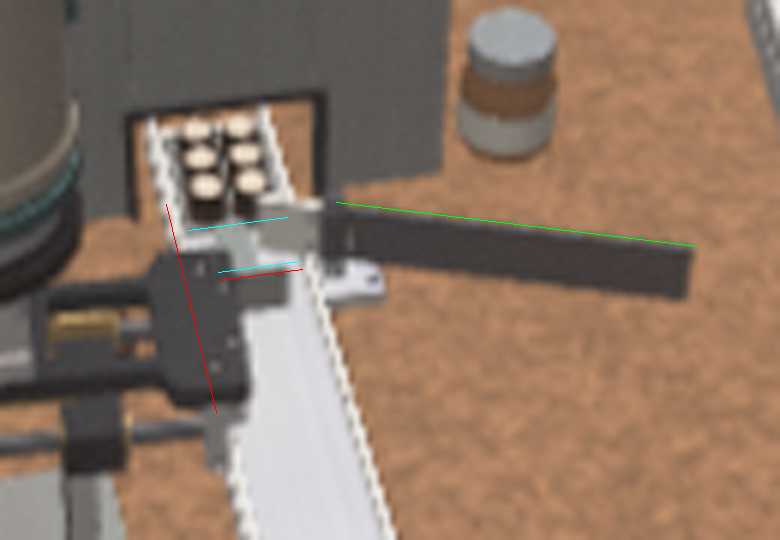

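The gate is shut and matches the green line. The plate reads near y ≈ -27 in the side camera, which read about 3 mm too far upstream before. I'll settle it numerically with a stop-to-plate distance in that same camera.

```bash
python3 - <<'E'
from plant import eyes,observe
from h import *
p=np.load("pose.npy");p[0]+=0;S=eyes.capture("side")
old=cv2.resize(cv2.imread("pics/side0.png"),(512,384),interpolation=cv2.INTER_AREA).astype(np.float32).mean(2)
new=S["image"].astype(np.float32).mean(2)
def prof(im,xs,ys):
    a=[]
    for x in xs:
        q=proj(S,s2w(p,[[x,y,12] for y in ys])).astype(np.float32)
        a.append(cv2.remap(im,q[:,0].reshape(1,-1).copy(),q[:,1].reshape(1,-1).copy(),cv2.INTER_CUBIC)[0])
    return np.mean(a,0).round().astype(int)
ys=np.arange(100,146,2);print("stop old",list(zip(ys.tolist(),prof(old,(-18,-9,0,9,18),ys).tolist())))
ys=np.arange(-176,-120,3);print("plate old",list(zip(ys.tolist(),prof(old,(12,15,18),ys).tolist())))
ys=np.arange(-40,16,3);print("plate new",list(zip(ys.tolist(),prof(new,(12,15,18),ys).tolist())))
ys=np.arange(30,150,3);print("new -28..",list(zip(ys.tolist(),prof(new,(-26,-27,),ys).tolist())))
print(observe()["time"])
E
```

```text
stop old [(100, 215), (102, 215), (104, 215), (106, 216), (108, 215), (110, 211), (112, 203), (114, 190), (116, 173), (118, 157), (120, 151), (122, 159), (124, 177), (126, 194), (128, 203), (130, 201), (132, 190), (134, 170), (136, 143), (138, 119), (140, 99), (142, 80), (144, 65)]
plate old [(-176, 217), (-173, 218), (-170, 204), (-167, 165), (-164, 112), (-161, 85), (-158, 84), (-155, 85), (-152, 85), (-149, 83), (-146, 87), (-143, 109), (-140, 155), (-137, 195), (-134, 211), (-131, 212), (-128, 212), (-125, 212), (-122, 212)]
plate new [(-40, 217), (-37, 217), (-34, 218), (-31, 219), (-28, 209), (-25, 183), (-22, 145), (-19, 115), (-16, 109), (-13, 104), (-10, 101), (-7, 98), (-4, 94), (-1, 88), (2, 89), (5, 132), (8, 185), (11, 211), (14, 215)]
new -28.. [(30, 173), (33, 209), (36, 209), (39, 175), (42, 148), (45, 138), (48, 144), (51, 133), (54, 116), (57, 114), (60, 130), (63, 145), (66, 154), (69, 151), (72, 146), (75, 148), (78, 147), (81, 147), (84, 144), (87, 148), (90, 151), (93, 148), (96, 146), (99, 155), (102, 165), (105, 166), (108, 163), (111, 156), (114, 145), (117, 132), (120, 125), (123, 151), (126, 194), (129, 212), (132, 193), (135, 148), (138, 100), (141, 71), (144, 61), (147, 54)]
16.1833
```

The in-camera distance from stop to plate is about 139 mm, against 140 mm at home, so the tray is on the stop. Handing in.

```bash
python3 -c "
from plant import env
print(env.hand_in())"
```

```text
the job is handed in; nothing more can be done
None
```

I loaded the tray and handed the job in with about 16 s of the 54 s used; no verdict was reported.

**What I did:** I straddled the lever with the narrowed fingers and swung the gate open with the right fingertip. I kept that fingertip on the lever and pushed the handle plate with the left finger until the tray hit the stop. Then I backed off about 12 mm, lifted straight up and moved the hand away, and the spring closed the gate.

**Last checks:**
- **Stop:** The push force rose from about 4 N to 15 N with almost no further movement, and the finger front was at y ≈ -22, where the plate should sit when home.
- **Gate while held open:** I estimate about 1.07 rad at the home position, from the lever end in the side image.
- **Gate at the end:** The lever lies on the shut line in the side image.
- **Hand and bystanders:** The hand is clear with no force on it. The cups, palette knife, brush, spare tray and jar looked undisturbed in the views I had. I did not recheck the bowl and mug, but the hand stayed well above or away from them.

**One disagreement:** The plate's top edge read about y = -27 in the side image, which would leave only about 1 mm of the 6 mm tolerance. That reading was about 3 mm too far upstream earlier as well. Measured within the same image, the plate's lower edge is about 139 mm from the stop, against 140 mm at home, so I took the tray as home.

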